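Clamp a slotted bearer in the machine vise, slot up

ROBOT

A 6-joint arm with a two-finger parallel gripper is mounted at the origin on a cart in front of the work surface, level with it; the furniture and walls round the work are solid. World frame = base frame: x ahead of the robot, y to its left, z up, the work surface at z = 0. Lengths are in m, angles in rad, forces in N, time in s.
With the tool pointing down it reaches from about 0.3 to 0.775 m from the base axis. Payload 14.6 kg.
Tool frame: the origin (TCP) lies midway between the tips of the shut fingers; the grasp point (between the pads) lies 19 mm behind it (ctrl.tcp_to_grasp is the z of the grasp point in the tool frame, in m); z points along the fingers, y is the line along which they close (so a half turn about z gives the same grasp; the last joint's range is limited). The gripper opens to 94 mm and grips with 3 to 60 N. Pads are 16 mm wide; open, the fingers measure 119 mm over their backs; the gripper's body (75 mm by 177 mm) begins 78 mm behind the grasp point.
Start: joints at [1.272, 0.3, 1.521, -0, 1.321, -0.067], TCP at [0.126, 0.535, 0.205] pointing down, gripper open.
Joint ranges: [-3.03, 3.03], [-0.79, 2.21], [0.23, 2.52], [-1.04, 4.18], [0, 3.07], [-2.55, 2.55]. Speed limits (rad/s): [2.22, 2.22, 2.57, 3.14, 3.14, 3.14].

INTERFACE

Orientations are given as [roll, pitch, yaw] about the fixed x, y, z axes, in that order (R = Rz(yaw) Ry(pitch) Rx(roll)).
In Python, from station import monitor, camera, ctrl gives the robot as it stands.
- The arm moves only by the tool apply_moves, never from a script. Its argument "plan" is one flat list of numbers, 4 for each row, row after row: the shift along the tool's x, y, z in mm, then the turn about the tool's z in rad. In form: [dx, dy, dz, spin, dx, dy, dz, spin, ...]. A call has 1 to 20 rows; each row shifts and turns the commanded pose from where the row before left it, along the tool's axes as they then stand; what a row does not reach is not made up. A row lasts 1/10 s, in which the tool goes at most 50 mm and 8.59 degrees, less where a joint would pass 70% of its speed; a pose out of reach is approached as far as the arm can. A call is refused whole if a number of a shift passes 50 or a number of a turn 0.15, either way. A call with a gripper value outside its range is refused whole. "hand" is the gripper command: -1 is shut, 1 is fully open, values between are in proportion, set as the call begins (left out, the last holds). The fingers move at their own pace and stop on an object; "squeeze" is the grip in N (left out, the last holds). Time passes only in rows, so rows that do not move let the fingers close. It gives the time, the measured TCP pose, the force, the opening and the grip force at its end, in the units of the state.
- monitor.get_obs(): the state, without advancing time (a new reading comes with each control period).
- camera(name): name is "scene" or "top"; returns a dict with "image" (480x640x3 uint8, red, green, blue), "range_z" (480x640 float32, m along the optical axis (not along the pixel's ray), 0 where there is no reading), "mtx" (3x3 intrinsics, pixels), "distortion" ([k1, k2, p1, p2, k3] as OpenCV has them; the pictures are not rectified), "rvec" (rotation vector, rad) and "tvec" (3), from world to camera coordinates, as OpenCV has them. Camera axes: x right, y down, z forward; pixel columns grow to the right and rows downward; lengths in m; the calibration is good to about 2 mm. A picture is of the moment at which its call begins.
- ctrl.hand_in(): hands the job in; it is judged then, once.
The state is a dict: "time_s": time; "qpos": joint angles; "joint_vel": joint speeds; "tau": joint torques, N m; "ee_pos": TCP position; "eef_rot": TCP orientation; "force": force on the tool from outside, world axes, zero at the start; "moment": the same for the moment, N m; "grip_width": finger opening in m; "grip_force": force on a finger pad.
Only numpy, scipy, OpenCV 4.12 (cv2) and the standard library are available. Lean on these libraries where they do the work, as an engineer would, in place of code of your own. Each camera call takes 0.05 s, during which the arm holds its last target. There are 200 camera calls.

TASK

The slot in this wooden bearer is to be pared next. The bearer lies on its side on the bench: turn it so that its slot faces straight up and stand it between the jaws of the machine vise, right down on the vise bed, square to the jaws and about midway along them. Then crank the handle clockwise until the moving jaw clamps it tight, let go, and leave the other tools where they are.

Things in the scene. Friction and masses are not known exactly. Their poses are not given: they have to be found in the camera images.
- bearer_center (a point): Centre of the bearer, a pale beech block 36 mm (x) by 60 mm (y) by 66 mm (z). The 36 x 60 mm end that z points out of has a slot, 18 mm wide, 14 mm deep, cut across it along x, midway along y. At the start it lies on a 60 x 66 mm face, centre 18 mm above the bench, z level. Standing slot up, its centre is 33 mm above its foot. Plain faces to grip: across 60 mm (y), or standing across 36 mm (x).
- bearer: The same bearer, about 0.1 kg; origin at the middle of its plain foot (opposite the slot), axes as bearer_center.
- vise_seat (a point): Point on the vise bed, 73 mm above the bench, midway along the jaws: middle of the foot of a bearer held against the fixed jaw. x points away from the crank, square to the jaws, along the screw; y along the jaws; z up. Fixed jaw face at x = +18 mm, moving jaw face at x = +18 mm minus the opening. Jaws are 86 mm wide, tops 35 mm above the bed. Bed: two steel ways, y 13 to 36 mm on either side.
- vise: Dark green machine vise bolted to a plywood riser (204 x 124 x 45 mm), fixed to the bench, crank towards the robot. Origin: middle of the riser's underside; axes as vise_seat, which is at (22, 0, 73) mm. Castings reach 112 mm above the bench at most; the front of the screw block, behind the crank, is at x = -95 mm.
- vise_jaw: The moving jaw (green casting, steel face plate), on the crank's side of the bearer. Slides along vise x as the crank turns; casting 60 mm long behind its face.
- crank_axis (a point): Point on the screw's axis abreast of the middle of the crank's knob: 88 mm above the bench, at (-145, 0, 88) mm in the frame of vise. It stays in place; its frame turns with the crank: x is the vise's x, z points to the knob.
- crank_knob (a point): Middle of the crank's black knob, a smooth sleeve, 21 mm in diameter, 51 mm long, free to spin, parallel to the screw and 42 mm from its axis. It stands out towards the robot: the crank's arm is 28 mm behind this point, the free end 26 mm before it. Turning the crank takes it round an upright circle of 42 mm radius, 46 to 130 mm above the bench.
- vise_crank (a joint): Turn of the crank, rad; grows clockwise seen from the crank's end (knob from the top towards -y of the vise), closing the jaws 10 mm a turn. 0: knob straight up, jaws 48 mm apart; opening = 48 mm - 1.59 mm per rad; 44 to 51 mm at the start. Self-locking. Takes some 5 N at the knob; once both jaws bear on the bearer (at about 7.5 rad) this climbs by some 20 N per further rad: a quarter to half a rad makes it tight.
- ply_bundle: Bundle of boards standing on edge, 98 mm high, 84 mm thick, 600 mm long (along its y), fixed, slanting across the bench behind the bearer; origin under its middle, its front face 43 mm before it (-x). Keep the gripper off it when leaning the tool.
- chisel: Wide wood chisel, 237 mm, in front at the right; leave it.
- plane: Block plane, 150 x 42 x 51 mm, at the right; leave it.
- square: Try square, 177 x 118 mm, lying flat behind; leave it.
- pencil: Flat red pencil, 168 mm, by the tool tray; leave it.
- tape_roll: Roll of masking tape, 96 mm across, behind the long bundle of boards; leave it.

How it is judged:
By the outcome, as a careful person would: the job done as asked, in the order asked, and still so for the second after the job is handed in, with the robot touching nothing.
It also fails if it takes over 72 s, if anything falls off the work surface, if the arm or the gripper's body presses on something with over 40 N, if the wrist force passes 120 N, or if a joint passes its speed limit or range.

## Working session

There is one attempt and no reset: what is moved stays moved. The work goes in short steps, Python scripts to look and compute and a tool call to move; the robot and the scene stay as the last step left them, time stands still between calls to the robot, and variables do not carry over. Pictures are saved under pics/ and viewed, at most 10 in all, crops included, and the job is handed in when it is done.

Besides the shell and the picture viewer there is one more tool, called after "Call:" as name(argument=value, ...) on one line, values as JSON. apply_moves: Moves the arm, as the interface text tells. Its arguments: {"type":"object","properties":{"plan":{"type":"array","items":{"type":"number"}},"hand":{"type":"number"},"squeeze":{"type":"number"}},"required":["plan"]}

```bash
mkdir -p pics; cat > h.py <<'E'
import numpy as np, cv2
from station import monitor, camera, ctrl
def world(c,stride=1):
    "world xyz map from depth"
    z=c["range_z"]; h,w=z.shape
    u,v=np.meshgrid(np.arange(w),np.arange(h))
    p=cv2.undistortPoints(np.stack([u,v],-1).reshape(-1,1,2).astype(np.float64),c["mtx"],c["distortion"]).reshape(h,w,2)
    P=np.dstack([p[...,0]*z,p[...,1]*z,z])
    R=cv2.Rodrigues(np.array(c["rvec"],float))[0]
    W=(P-np.array(c["tvec"]).reshape(3))@R
    W[z==0]=np.nan
    return W
def ray(c,uv,h):
    p=cv2.undistortPoints(np.array(uv,float).reshape(-1,1,2),c["mtx"],c["distortion"]).reshape(-1,2)
    R=cv2.Rodrigues(np.array(c["rvec"],float))[0]
    d=np.c_[p,np.ones(len(p))]@R; o=-R.T@np.array(c["tvec"]).reshape(3)
    return o+d*((h-o[2])/d[:,2])[:,None]
def save(c,n): cv2.imwrite(n,c["image"][...,::-1])
E
python3 - <<'E'
from h import *
for n in("scene","top"):
    c=camera(n); save(c,f"pics/{n}0.png"); np.savez(f"{n}0.npz",**c)
print(monitor.get_obs(),ctrl.tcp_to_grasp,dir(ctrl))
E
```

```text
{'time_s': 0.1, 'qpos': array([ 1.27237595e+00,  3.00416670e-01,  1.52149494e+00, -1.47524068e-06,
        1.32066996e+00, -6.66313302e-02]), 'joint_vel': array([ 0.00035919, -0.00188791, -0.00175891, -0.00113373,  0.00098764,
        0.00036232]), 'tau': array([ 3.60776845e-03, -5.32643402e+01, -3.53289235e+01,  7.10548251e-02,
        2.33801227e-02, -1.57870609e-04]), 'ee_pos': array([0.12630127, 0.53507781, 0.20495262]), 'eef_rot': array([-3.14060584e+00, -6.44182637e-05,  2.90980394e+00]), 'force': array([0.27330025, 0.11304575, 0.27423004]), 'moment': array([-0.051588  , -0.0362162 , -0.00828029]), 'grip_force': 0.0, 'grip_width': 0.09387843880251527} -0.0188 ['MotionError', '__class__', '__delattr__', '__dict__', '__dir__', '__doc__', '__eq__', '__format__', '__ge__', '__getattribute__', '__getstate__', '__gt__', '__hash__', '__init__', '__init_subclass__', '__le__', '__lt__', '__module__', '__ne__', '__new__', '__reduce__', '__reduce_ex__', '__repr__', '__setattr__', '__sizeof__', '__str__', '__subclasshook__', '__weakref__', 'hand_in', 'tcp_to_grasp']
```

View pics/top0.png

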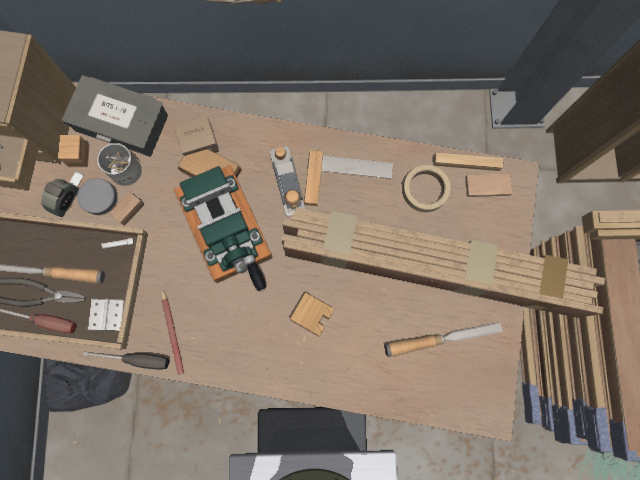

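View pics/scene0.png

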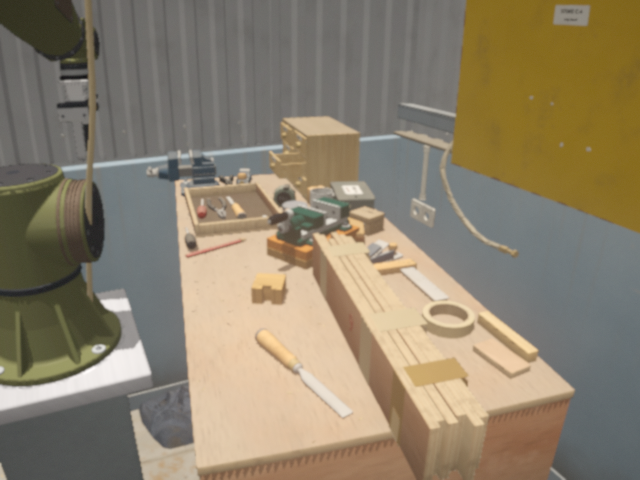

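The top view shows the bearer at about (312,313) with its slot facing right and down. The vise is at about (220,225), with its knob at (257,275). The scene view shows the same layout from the right end. Next I'll measure each of these.

```bash
python3 - <<'E'
from h import *
c=dict(np.load("top0.npz")); W=world(c)
R=cv2.Rodrigues(c["rvec"])[0]; print("cam",-R.T@c["tvec"].reshape(3))
print("bench z", np.nanmedian(W[380:395,250:350,2]), "px of origin dir", W[380,300],W[380,350])
def rect(mask,name,h):
    n,l,s,ce=cv2.connectedComponentsWithStats(mask.astype(np.uint8))
    i=1+np.argmax(s[1:,4]); cn,_=cv2.findContours((l==i).astype(np.uint8),0,1)
    k=max(cn,key=cv2.contourArea).reshape(-1,2)
    P=ray(c,k,h)[:,:2]; r=cv2.minAreaRect((P*1000).astype(np.float32))
    print(name,s[i],r,cv2.boxPoints(r).round(1).tolist()); return l==i
z=W[...,2]
sub=np.zeros(z.shape,bool); sub[280:345,280:345]=1
print("bearer top z",np.nanmedian(z[305:320,303:315]))
m=rect(sub&(z>0.02)&(z<0.05),"bearer",0.036)
p=W[m]; print("centroid",p.mean(0))
# vise: riser top & dark knob
im=c["image"].astype(int); hsv=cv2.cvtColor(c["image"],cv2.COLOR_RGB2HSV)
sub[:]=0; sub[250:300,235:280]=1
k=sub&(im.sum(2)<130)&(z>0.04); n,l,s,ce=cv2.connectedComponentsWithStats(k.astype(np.uint8)); i=1+np.argmax(s[1:,4]); p=W[l==i]
print("knob px",s[i],ce[i],"z pct",np.percentile(p[:,2],[5,50,90,98]),"mean",p.mean(0)); 
u,S,vt=np.linalg.svd(p[:,:2]-p[:,:2].mean(0),full_matrices=0); print("axis",vt[0],np.ptp((p[:,:2]-p[:,:2].mean(0))@vt[0]))
sub[:]=0; sub[155:290,165:280]=1
o=sub&(hsv[...,0]>5)&(hsv[...,0]<18)&(hsv[...,1]>140)&(z>.035)&(z<.055); cv2.imwrite("pics/o.png",o*255)
print("riser z",np.nanmedian(z[o]))
rect(cv2.morphologyEx((sub&(z>.035)&(z<.15)).astype(np.uint8),cv2.MORPH_OPEN,np.ones((3,3)))>0,"vise-blob",.045)
g=sub&(hsv[...,0]>60)&(hsv[...,0]<95)&(hsv[...,1]>90)&(z>.08); print("green",g.sum(),np.nanpercentile(z[g],[50,95]))
rect(o,"riser",.045)
big=cv2.resize(c["image"][150:300,160:290],None,fx=4.5,fy=4,interpolation=3); cv2.imwrite("pics/v.png",big[:600,:,::-1])
# ply bundle
sub[:]=0; sub[200:320,280:610]=1
rect(sub&(z>.09)&(z<.105),"ply",.098)
E
```

```text
cam [0.31906118 0.0015505  1.14603472]
bench z -0.0010288445748883662 px of origin dir [ 0.28587179  0.02248652 -0.00122887] [ 0.28397754 -0.07543195  0.00221628]
bearer top z 0.03528113278375708
bearer [290 292  44  44 995] ((412.3887634277344, -3.1007843017578125), (65.81453704833984, 60.44658279418945), 59.407352447509766) [[369.6000061035156, -16.0], [421.70001220703125, -46.79999923706055], [455.20001220703125, 9.800000190734863], [403.1000061035156, 40.599998474121094]]
centroid [ 0.41314764 -0.00159705  0.03485994]
knob px [248 262  18  28 229] [255.85152838 274.7860262 ] z pct [0.12801337 0.13283464 0.13585634 0.13760075] mean [0.47534595 0.09691233 0.13261064]
axis [-0.92312428 -0.38450172] 0.04971311451817281
riser z 0.04424749096900431
vise-blob [ 174  166   97  124 6766] ((575.4290161132812, 163.3290557861328), (269.84326171875, 125.03424835205078), 23.752864837646484) [[426.79998779296875, 166.1999969482422], [477.1000061035156, 51.79999923706055], [724.0999755859375, 160.5], [673.7000122070312, 274.8999938964844]]
green 563 [0.10386256 0.10962329]
riser [231 184  31  53 406] ((616.3597412109375, 127.03886413574219), (117.52883911132812, 21.716337203979492), 24.198368072509766) [[558.2999877929688, 112.9000015258789], [567.2000122070312, 93.0], [674.4000244140625, 141.1999969482422], [665.5, 161.0]]
ply [ 283  210  320  104 8226] ((509.05035400390625, -246.03558349609375), (608.8578491210938, 92.0675277709961), 76.96122741699219) [[395.5, -532.2000122070312], [485.20001220703125, -553.0], [622.5999755859375, 40.20000076293945], [532.9000244140625, 60.900001525878906]][ WARN:0@1.012] global loadsave.cpp:1063 imwrite_ Unsupported depth image for selected encoder is fallbacked to CV_8U.
```

View pics/v.png

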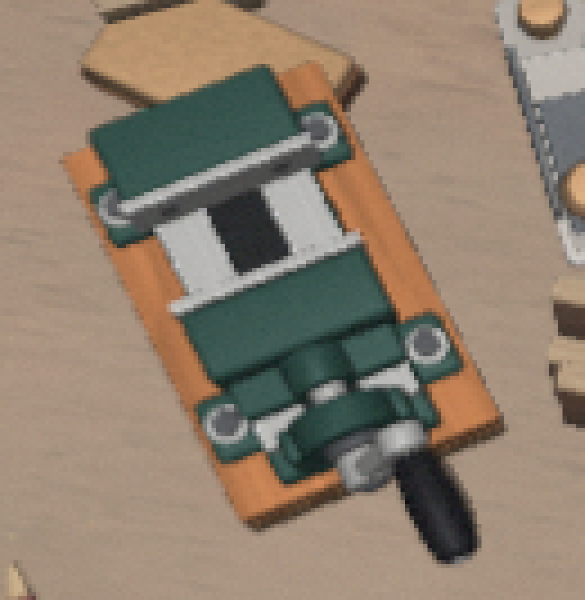

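The crop shows the riser's top corners at about (320,62), (505,420), (250,520) and (65,155). It also shows both steel jaw plates, and the knob up and slightly to the right of the axis.

```bash
python3 - <<'E'
from h import *
c=dict(np.load("top0.npz")); W=world(c); z=W[...,2]
f=lambda a:[(x/4.5+160-.4,y/4+150-.4) for x,y in a]
P=ray(c,f([(320,62),(505,420),(250,520),(65,155)]),.045)[:,:2]*1e3
print("riser corners",P.round(1).tolist()); ctr=P.mean(0); 
ax=(P[0]-P[1])+(P[3]-P[2]); ax2=(P[3]-P[0])+(P[2]-P[1]); print("ctr",ctr,"len",np.linalg.norm(ax)/2,np.linalg.norm(ax2)/2,"yaw",np.degrees(np.arctan2(ax[1],ax[0])),np.degrees(np.arctan2(-ax2[0],ax2[1])))
# orange-mask rect using line fits on long edges
hsv=cv2.cvtColor(c["image"],cv2.COLOR_RGB2HSV)
m=((hsv[...,0]>5)&(hsv[...,0]<18)&(hsv[...,1]>140)&(z>.04)&(z<.05)).astype(np.uint8); m[:155]=0;m[285:]=0;m[:,:165]=0;m[:,280:]=0
m=cv2.morphologyEx(m,cv2.MORPH_OPEN,np.ones((3,3)))
pts=W[m>0][:,:2]*1e3; r=cv2.minAreaRect(pts.astype(np.float32)); print("orange",r,len(pts))
# same in vise-aligned coordinates
for yaw in (22.5,23,23.5,24,24.5):
    a=np.radians(yaw); Rm=np.array([[np.cos(a),np.sin(a)],[-np.sin(a),np.cos(a)]]); q=pts@Rm.T
    lo=q.min(0);hi=q.max(0); print(yaw,(hi-lo).round(1),((hi+lo)/2@Rm).round(1))
a=np.radians(23.7);Rm=np.array([[np.cos(a),np.sin(a)],[-np.sin(a),np.cos(a)]])
J=ray(c,f([(135,222),(325,143),(170,303),(358,234)]),.108)[:,:2]*1e3
print("jaw edge pts vise",((J-ctr)@Rm.T).round(1).tolist())
im=c["image"].astype(int); k=(im.sum(2)<130)&(z>.1); k[:250]=0;k[300:]=0;k[:,:245]=0;k[:,280:]=0
p=W[k]; q=(p[:,:2]*1e3-ctr)@Rm.T; print("knob vise x",q[:,0].min(),q[:,0].max(),"y",np.percentile(q[:,1],[2,50,98]),"ztop",np.percentile(p[:,2],[50,90]))
# bearer slot dir
b=(z>.025)&(z<.045);b[:280]=0;b[345:]=0;b[:,:280]=0;b[:,345:]=0
cn=max(cv2.findContours(b.astype(np.uint8),0,1)[0],key=cv2.contourArea); h=cv2.convexHull(cn,returnPoints=False); d=cv2.convexityDefects(cn,h)[:,0]
d=d[d[:,3].argmax()]; print("slot px",cn[d[2]],d[3]/256,ray(c,cn[d[2]],.036))
E
```

```text
riser corners [[714.6, 156.2], [528.4, 73.9], [480.8, 184.1], [667.1, 268.8]]
ctr [597.71608631 170.72660731] len 204.05609066125882 121.14050861577772 yaw 24.15493507020483 23.104550442229463
orange ((597.305419921875, 172.789306640625), (201.6299285888672, 121.05204772949219), 23.722984313964844) 1087
22.5 [203.2 123.9] [597.4 172.8]
23 [202.5 122.4] [597.3 172.7]
23.5 [201.7 121.2] [597.2 172.8]
24 [201.8 121.4] [597.4 173.1]
24.5 [202.6 122.6] [597.3 173.2]
jaw edge pts vise [[36.1, 41.9], [38.9, -45.3], [-6.1, 43.7], [-7.8, -40.2]]
knob vise x -167.95780593909035 -91.57493301940826 y [-27.57159274 -19.18723725  -8.77725135] ztop [0.13280562 0.13583818]
slot px [[319 319]] 8.0078125 [[ 0.40119452 -0.01660866  0.036     ]]
```

Call:
apply_moves(plan=[0, 0, 0, 0.144, 0, 0, 0, 0.144, 0, 0, 0, 0.144, 0, 0, 0, 0.144, 0, 0, 0, 0.144, 0, 0, 0, 0.144, 0, 0, 0, 0.144, 0, 0, 0, 0.144, 0, 0, 0, 0.144, 0, 0, 0, 0.144, 0, 0, 0, 0.144, 0, 0, 0, 0.144, 0, 0, 0, 0.144], hand=1, squeeze=3)

```text
time_s: 1.4
ee_pos: [0.1263, 0.5351, 0.2051]
eef_rot: [3.141, 0.001, 1.032]
force: [0.0, 0.9, -0.4]
grip_width: 0.0944
grip_force: 0.0
```

Call:
apply_moves(plan=[-17, 26, 0, 0, -17, 26, 0, 0, -17, 26, 0, 0, -17, 26, 0, 0, -17, 26, 0, 0, -17, 26, 0, 0, -17, 26, 0, 0, -17, 26, 0, 0, -17, 26, 0, 0, -17, 26, 0, 0, -17, 26, 0, 0, -17, 26, 0, 0, -17, 26, 0, 0, -17, 26, 0, 0, -17, 26, 0, 0, -17, 26, 0, 0, -17, 26, 0, 0, -17, 26, 0, 0, -17, 26, 0, 0, -17, 26, 0, 0])

```text
time_s: 3.4
ee_pos: [0.4017, -0.0231, 0.2053]
eef_rot: [-3.141, 0.0, 1.038]
force: [0.8, 0.0, -0.2]
grip_width: 0.0943
grip_force: 0.0
```

Call:
apply_moves(plan=[0, 0, 30, 0, 0, 0, 30, 0, 0, 0, 30, 0, 0, 0, 30, 0, 0, 0, 30, 0, 0, 0, 30, 0, 0, 0, 12, 0, 0, 0, 6, 0, 0, 0, 4, 0, 0, 0, 0, 0])

```text
time_s: 4.4
ee_pos: [0.4016, -0.0218, 0.0036]
eef_rot: [3.141, -0.0, 1.038]
force: [-0.3, 0.9, 0.4]
grip_width: 0.0941
grip_force: 0.0
```

Call:
apply_moves(plan=[0, 0, 0, 0, 0, 0, 0, 0, 0, 0, 0, 0, 0, 0, 0, 0, 0, 0, 0, 0, 0, 0, 0, 0, 0, 0, 0, 0, 0, 0, 0, 0], hand=-1, squeeze=3)

```text
time_s: 5.2
ee_pos: [0.4015, -0.0218, 0.0036]
eef_rot: [3.142, -0.0, 1.038]
force: [-1.0, -0.3, 5.0]
grip_width: 0.06
grip_force: 3.0
```

Call:
apply_moves(plan=[0, 0, -5, 0, 0, 0, -10, 0, 0, 0, -10, 0, 0, 0, -10, 0, 0, 0, -10, 0, 0, 0, -10, 0, 0, 0, -10, 0, 0, 0, -10, 0, 0, 0, 0, 0, 0, 0, 0, 0])

```text
time_s: 6.2
ee_pos: [0.4014, -0.0218, 0.0784]
eef_rot: [3.141, -0.0, 1.038]
force: [0.0, -0.6, -1.3]
grip_width: 0.0598
grip_force: 3.0
```

```bash
python3 - <<'E'
from h import *
c=camera("scene"); save(c,"pics/s1full.png")
d=cv2.projectPoints(np.array([[.40,-.02,.07]]),np.array(c["rvec"],float),np.array(c["tvec"],float),c["mtx"],c["distortion"])[0].ravel(); print(d)
x,y=d.astype(int); x0=max(0,x-75);y0=max(0,y-75)
cv2.imwrite("pics/s1.png",cv2.resize(c["image"][y0:y0+150,x0:x0+150,::-1],None,fx=4,fy=4,interpolation=cv2.INTER_CUBIC))
E
```

```text
[265.35826717 269.67869584]
```

View pics/s1.png

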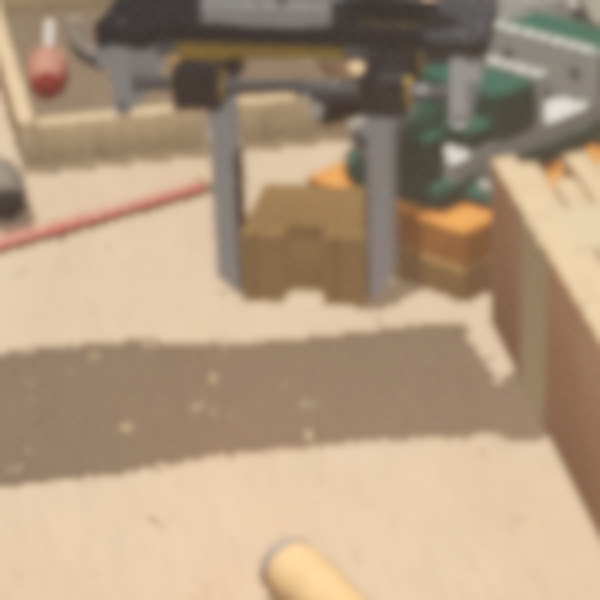

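The view shows the bearer lifted and held, but still level, with its slot end facing the camera. Gravity alone didn't swing it. I'll lean the lower part of its foot on the bundle's top front edge and roll it upright there.

Call:
apply_moves(plan=[0, 0, -7, 0, 0, 0, -7, 0, 0, 0, 0, 0.141, 0, 0, 0, 0.141, 0, 0, 0, 0.141, 0, 0, 0, 0.141, 0, 0, 0, 0.141, 0, 0, 0, 0.141, 0, 0, 0, 0.141, 0, 0, 0, 0.141, 0, 0, 0, 0.141, 15, 0, 0, 0, 15, 0, 0, 0, 10, 0, 0, 0, 0, 0, 0, 0])

```text
time_s: 7.75
ee_pos: [0.441, -0.0311, 0.0926]
eef_rot: [-3.142, -0.0, -0.231]
force: [0.2, 0.2, -1.8]
grip_width: 0.0599
grip_force: 3.0
```

```bash
cat > gap.py <<'E'
from h import *
o=monitor.get_obs(); t=o["ee_pos"]*1e3; psi=o["eef_rot"][2]; n=np.array([np.cos(psi),np.sin(psi)]); l=np.array([np.sin(psi),-np.cos(psi)])
c=camera("top"); W=world(c)*1e3; q=W[...,:2]-t[:2]; a=q@n; b=q@l; z=W[...,2]
print(t.round(1),psi)
for a0 in range(10,130,4):
    k=(abs(b)<18)&(a>=a0)&(a<a0+4); 
    if k.sum()>3: print(a0,k.sum(),np.percentile(z[k],[10,50,90]).round(1))
k=(abs(b)<150)&(a>0)&(z>85)&(z<105)
E
python3 gap.py
```

```text
[441.  -31.1  92.6] -0.23137593442942817
10 76 [395.3 396.8 398.6]
14 66 [393.4 395.1 397.2]
18 73 [391.  393.2 394.8]
22 60 [388.6 390.1 391.9]
26 59 [383.8 386.  388.5]
30 47 [377.4 380.9 383.7]
34 15 [371.  374.9 377.4]
90 10 [95.1 98.2 99.1]
94 38 [ 95.4  97.3 100.3]
98 39 [ 95.7  98.2 100.1]
102 42 [ 95.   97.9 100.4]
106 39 [ 95.7  98.1 100.2]
110 36 [ 95.9  98.4 100.2]
114 41 [ 95.5  98.6 100.8]
118 42 [ 95.8  98.6 101.5]
122 37 [ 97.   98.7 101.2]
126 38 [ 96.7  98.6 101.5]
```

Call:
apply_moves(plan=[7, 0, 0, 0, 7, 0, 0, 0, 0, 0, 0, 0])

```text
time_s: 8.1
ee_pos: [0.4547, -0.0343, 0.0925]
eef_rot: [-3.142, -0.0, -0.231]
force: [-0.0, -0.2, -1.6]
grip_width: 0.06
grip_force: 3.0
```

Call:
apply_moves(plan=[2, 0, 0, 0, 0, 0, 0, 0])

```text
time_s: 8.3
ee_pos: [0.456, -0.0346, 0.0924]
eef_rot: [3.142, 0.0, -0.231]
force: [0.4, -0.5, -0.9]
grip_width: 0.0599
grip_force: 3.0
```

Call:
apply_moves(plan=[2, 0, 0, 0, 0, 0, 0, 0])

```text
time_s: 8.5
ee_pos: [0.458, -0.0351, 0.0925]
eef_rot: [-3.142, -0.0, -0.231]
force: [0.5, 0.0, -1.8]
grip_width: 0.0601
grip_force: 3.0
```

```bash
cat > crop.py <<'E'
import sys
from h import *
o=monitor.get_obs()["ee_pos"]; n=sys.argv[1]; cam=sys.argv[2] if len(sys.argv)>2 else "scene"
c=camera(cam); x,y=cv2.projectPoints(o.reshape(1,3),np.array(c["rvec"],float),np.array(c["tvec"],float),c["mtx"],c["distortion"])[0].ravel().astype(int)
x0=max(0,x-50);y0=max(0,y-50); print(x0,y0)
cv2.imwrite(n,cv2.resize(c["image"][y0:y0+100,x0:x0+100,::-1],None,fx=6,fy=6,interpolation=cv2.INTER_CUBIC))
E
python3 crop.py pics/s2.png
```

```text
245 206
```

View pics/s2.png

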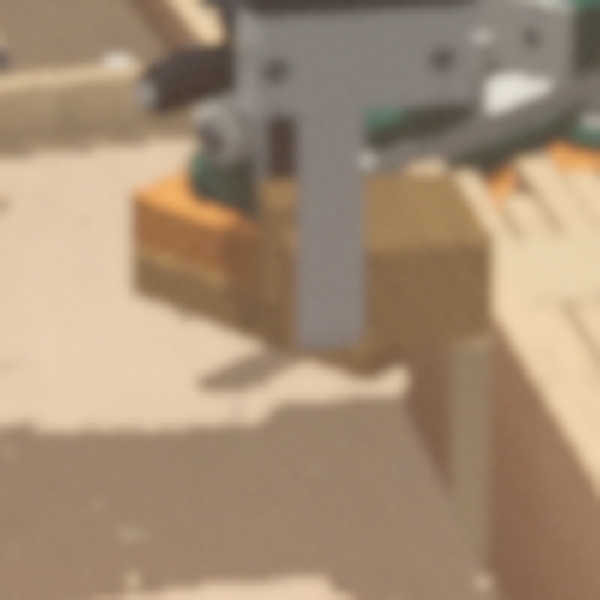

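The side view shows the bearer level, with its foot face near column 490, almost at the bundle's edge around (500,310). I'll roll it over that edge.

Call:
apply_moves(plan=[3, 0, 0, 0, 0, 0, 0, 0])

```text
time_s: 8.75
ee_pos: [0.4607, -0.0358, 0.0923]
eef_rot: [3.141, 0.001, -0.231]
force: [-2.8, -1.2, -0.2]
grip_width: 0.0602
grip_force: 3.0
```

Call:
apply_moves(plan=[2, 0, 0, 0, 2.5, 0, -6, 0, 2.7, 0, -7.8, 0, 4, 0, -6, 0, 4.7, 0, -6, 0, 0, 0, 0, 0])

```text
time_s: 9.35
ee_pos: [0.4774, -0.0396, 0.1193]
eef_rot: [-3.141, -0.002, -0.231]
force: [-0.5, -0.9, -1.5]
grip_width: 0.0604
grip_force: 3.0
```

```bash
python3 crop.py pics/s3.png
```

```text
256 193
```

View pics/s3.png

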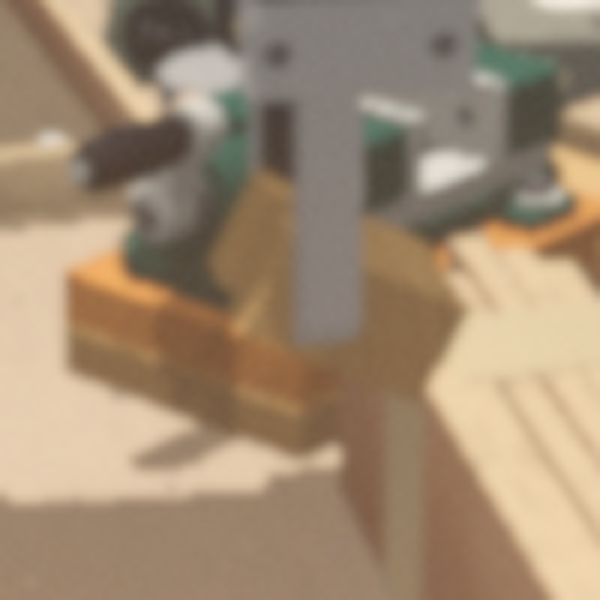

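It's rolling well, tilted about 30° over the edge near (430,390). I'll continue the arc.

Call:
apply_moves(plan=[5.5, 0, -5, 0, 6, 0, -4.3, 0, 6.5, 0, -3.5, 0, 7, 0, -2.5, 0, 7, 0, -1.5, 0, 7.5, 0, -1, 0, 7.5, 0, 0, 0, 7.5, 0, 1, 0, 0, 0, 0, 0])

```text
time_s: 10.3
ee_pos: [0.5301, -0.0521, 0.1347]
eef_rot: [-3.142, -0.0, -0.231]
force: [0.4, 0.6, -1.3]
grip_width: 0.0601
grip_force: 3.0
```

```bash
python3 crop.py pics/s4.png
```

```text
283 183
```

View pics/s4.png

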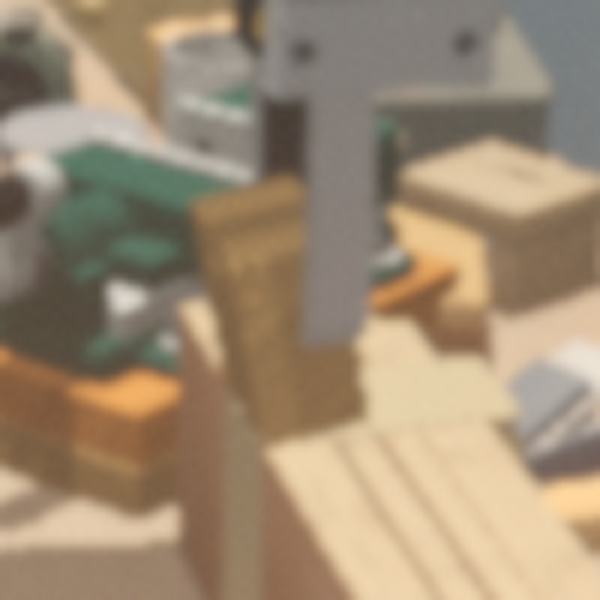

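It's nearly upright: the foot rests on the bundle's top near (310,430) and the slot end still leans a little to the left. I'll press down gently to square it.

Call:
apply_moves(plan=[5, 0, 0, 0, 3, 0, 1, 0, 2, 0, 1, 0, 0, 0, 0, 0])

```text
time_s: 10.75
ee_pos: [0.5395, -0.0543, 0.1332]
eef_rot: [-3.142, -0.001, -0.231]
force: [1.4, -0.4, 0.3]
grip_width: 0.0601
grip_force: 3.0
```

Call:
apply_moves(plan=[0, 0, 1.5, 0, 0, 0, 0, 0, 0, 0, 0, 0])

```text
time_s: 11.05
ee_pos: [0.5393, -0.0542, 0.1319]
eef_rot: [-3.142, -0.001, -0.231]
force: [2.8, -0.3, 2.9]
grip_width: 0.0599
grip_force: 3.0
```

```bash
python3 crop.py pics/s5.png
```

```text
288 184
```

View pics/s5.png

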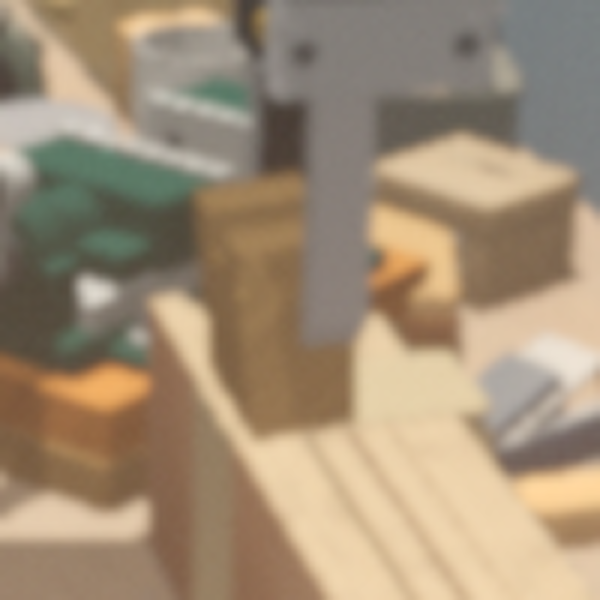

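It's almost upright now, standing on the bundle at about (290,420). I'll set it on the bench in front of the bundle to square it, then regrasp at a measured pose.

Call:
apply_moves(plan=[0, 0, -5, 0, 0, 0, -10, 0, 0, 0, -5, 0, -6, 0, 0, 0, -15, 0, 0, 0, -15, 0, 0, 0, -15, 0, 0, 0, -15, 0, 0, 0, -15, 0, 0, 0, -15, 0, 0, 0, -15, 0, 0, 0, -9, 0, 0, 0, 0, 0, 0, -0.129, 0, 0, 0, -0.129, 0, 0, 0, -0.129, 0, 0, 0, -0.129, 0, 0, 0, -0.129, 0, 0, 0, 0])

```text
time_s: 12.9
ee_pos: [0.4221, -0.0266, 0.1515]
eef_rot: [-3.142, 0.0, 0.416]
force: [0.4, -0.3, -1.4]
grip_width: 0.06
grip_force: 3.0
```

Call:
apply_moves(plan=[0, 0, 10, 0, 0, 0, 20, 0, 0, 0, 20, 0, 0, 0, 20, 0, 0, 0, 20, 0, 0, 0, 12, 0, 0, 0, 6, 0, 0, 0, 3, 0, 0, 0, 3, 0, 0, 0, 0, 0])

```text
time_s: 13.9
ee_pos: [0.4223, -0.0267, 0.0376]
eef_rot: [3.141, -0.0, 0.413]
force: [0.7, -0.2, -1.5]
grip_width: 0.0598
grip_force: 3.0
```

Call:
apply_moves(plan=[0, 0, 2, 0, 0, 0, 2, 0, 0, 0, 1, 0, 0, 0, 0, 0])

```text
time_s: 14.3
ee_pos: [0.4228, -0.0266, 0.0328]
eef_rot: [3.141, -0.001, 0.414]
force: [2.1, 2.2, 2.5]
grip_width: 0.0605
grip_force: 3.0
```

Call:
apply_moves(plan=[0, 0, 1, 0, 0, 0, 1, 0, 0, 0, 0, 0])

```text
time_s: 14.6
ee_pos: [0.4225, -0.0267, 0.0306]
eef_rot: [3.141, -0.0, 0.414]
force: [1.9, 0.3, 2.8]
grip_width: 0.06
grip_force: 3.0
```

Call:
apply_moves(plan=[0, 0, 0, 0, 0, 0, 0, 0, 0, 0, 0, 0, 0, 0, 0, 0, 0, 0, -10, 0, 0, 0, -30, 0, 0, 0, -40, 0, 0, 0, -40, 0, 0, 0, -40, 0, 0, -25, 0, 0, 0, -30, 0, 0, 0, -30, 0, 0, 0, -30, 0, 0, 0, -30, 0, 0, 0, -30, 0, 0, 0, -25, 0, 0, 0, 0, 0, 0], hand=1)

```text
time_s: 16.3
ee_pos: [0.3409, 0.1581, 0.1912]
eef_rot: [-3.141, -0.001, 0.417]
force: [0.8, -1.0, 0.9]
grip_width: 0.0937
grip_force: 0.0
```

```bash
python3 - <<'E'
from h import *
c=camera("top"); save(c,"pics/t6.png"); W=world(c); z=W[...,2]
k=(abs(W[...,0]-.4225)<.06)&(abs(W[...,1]+.027)<.06)
m=(k&(z>.02)&(z<.09)); print("n",m.sum(),"z",np.nanpercentile(z[m],[10,50,90]))
t=(m&(z>.058)).astype(np.uint8); cn=max(cv2.findContours(t,0,1)[0],key=cv2.contourArea).reshape(-1,2)
P=ray(c,cn,.066)[:,:2]*1e3; r=cv2.minAreaRect(P.astype(np.float32)); print(r,cv2.boxPoints(r).round(1).tolist(),t.sum())
p=W[(t>0)]; print(np.nanmean(p,0))
x,y,w,h=cv2.boundingRect(cn); cv2.imwrite("pics/t6c.png",cv2.resize(c["image"][y-25:y+h+25,x-25:x+w+25,::-1],None,fx=6,fy=6,interpolation=3)); print(x,y,w,h)
s=k&(z>.045)&(z<.058); print("slot pts",s.sum(),np.nanmedian(W[s],0)); print(monitor.get_obs()["ee_pos"])
E
```

```text
n 640 z [0.0496741  0.06379802 0.0671899 ]
((409.4725646972656, -11.280513763427734), (36.253509521484375, 21.03832244873047), 23.657363891601562) [[388.6000061035156, -8.899999618530273], [397.1000061035156, -28.200000762939453], [430.29998779296875, -13.600000381469727], [421.8999938964844, 5.599999904632568]] 427
[ 0.41732664 -0.02893644  0.0651548 ]
308 303 18 22
slot pts 186 [ 0.41686132 -0.02985194  0.05131067]
[0.34142809 0.15711854 0.1911676 ]
```

View pics/t6c.png

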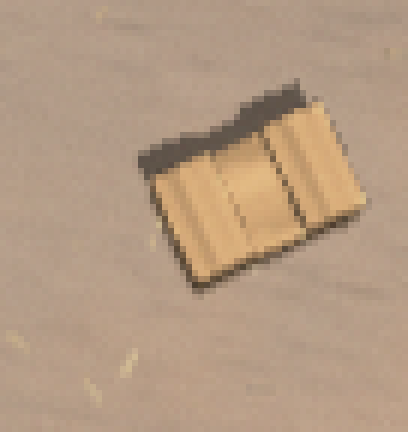

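It's standing with the slot up, at (417.3, -29) mm and yaw 23.7°, with the top at about 65 mm as expected. I'll regrasp it centred.

Call:
apply_moves(plan=[-5.8, 20, 0, 0, 0, 30, 0, 0, 0, 30, 0, 0, 0, 30, 0, 0, 0, 30, 0, 0, 0, 30, 0, 0, 0, 20, 0, 0, 0, 11.5, 0, 0, 0, 0, 0, 0, 0, 0, 30, 0, 0, 0, 30, 0, 0, 0, 30, 0, 0, 0, 30, 0, 0, 0, 20, 0, 0, 0, 12, 0, 0, 0, 6, 0, 0, 0, 0, 0])

```text
time_s: 18.05
ee_pos: [0.4172, -0.0299, 0.0324]
eef_rot: [-3.141, 0.001, 0.414]
force: [0.9, 0.1, 0.1]
grip_width: 0.0943
grip_force: 0.0
```

Call:
apply_moves(plan=[0, 0, 0, 0, 0, 0, 0, 0, 0, 0, 0, 0, 0, 0, 0, 0, 0, 0, 0, 0, 0, 0, 0, 0, 0, 0, 0, 0], hand=-1, squeeze=20)

```text
time_s: 18.75
ee_pos: [0.4176, -0.0304, 0.0328]
eef_rot: [-3.142, -0.0, 0.414]
force: [-2.1, 0.5, 5.1]
grip_width: 0.0598
grip_force: 20.0
```

Call:
apply_moves(plan=[0, 0, -5, 0, 0, 0, -20, 0, 0, 0, -30, 0, 0, 0, -30, 0, 0, 0, -30, 0, 0, 0, -20, 0, 0, 0, 0, 0])

```text
time_s: 19.45
ee_pos: [0.4185, -0.0306, 0.1698]
eef_rot: [3.139, -0.004, 0.414]
force: [0.4, 0.7, -2.4]
grip_width: 0.0599
grip_force: 20.0
```

Call:
apply_moves(plan=[12, -5.4, 0, 0, 25, -10.7, 0, 0, 25, -10.7, 0, 0, 25, -10.7, 0, 0, 25, -10.7, 0, 0, 25, -10.7, 0, 0, 25, -10.7, 0, 0, 25, -10.7, 0, 0, 25, -10.7, 0, 0, 25, -10.7, 0, 0, 25.2, -10.7, 0, 0, 0, 0, 0, 0, 0, 0, 0, 0])

```text
time_s: 20.75
ee_pos: [0.6119, 0.1787, 0.165]
eef_rot: [-3.141, 0.003, 0.415]
force: [0.4, -0.1, -1.9]
grip_width: 0.0598
grip_force: 20.0
```

```bash
python3 - <<'E'
from h import *
o=monitor.get_obs(); t=o["ee_pos"]*1e3; print(t,o["eef_rot"],o["force"])
a=np.radians(23.7); d=t[:2]-np.array([597.4,171.6]); print("in vise frame",d@[np.cos(a),np.sin(a)],d@[-np.sin(a),np.cos(a)])
E
```

```text
[611.86763862 178.66378065 164.97822758] [-3.14105783  0.00332337  0.41458008] [ 0.38229692 -0.05071387 -1.9210766 ]
in vise frame 16.086746426821048 0.6528045259236053
```

Call:
apply_moves(plan=[0, 0, 10, 0, 0, 0, 10, 0, 0, 0, 5, 0, 0, 0, 5, 0, 0, 0, 5, 0, 0, 0, 0, 0])

```text
time_s: 21.35
ee_pos: [0.6137, 0.1782, 0.1342]
eef_rot: [3.141, -0.005, 0.414]
force: [4.1, 0.9, 3.9]
grip_width: 0.0599
grip_force: 20.0
```

Call:
apply_moves(plan=[0, 0, 8, 0, 0, 0, 8, 0, 0, 0, 3, 0, 0, 0, 0, 0])

```text
time_s: 21.75
ee_pos: [0.6153, 0.1788, 0.1172]
eef_rot: [3.14, -0.01, 0.414]
force: [9.0, 4.0, 15.2]
grip_width: 0.0597
grip_force: 20.0
```

Call:
apply_moves(plan=[0, 0, 2, 0, 0, 0, 2, 0, 0, 0, 1, 0, 0, 0, 0, 0])

```text
time_s: 22.15
ee_pos: [0.6155, 0.1789, 0.1129]
eef_rot: [3.14, -0.011, 0.414]
force: [7.6, 3.4, 19.8]
grip_width: 0.0598
grip_force: 20.0
```

The arm is pressing on something towards +x. Before going on I'll measure the bearer and jaws from the scene camera.

```bash
cat > vf.py <<'E'
from h import *
a=np.radians(23.7); Rm=np.array([[np.cos(a),np.sin(a)],[-np.sin(a),np.cos(a)]]); C=np.array([597.4,171.6])
def vise(c):
    W=world(c)*1e3; return np.dstack([(W[...,:2]-C)@Rm.T,W[...,2]])
E
python3 - <<'E'
from vf import *
c=camera("scene"); V=vise(c); hsv=cv2.cvtColor(c["image"],cv2.COLOR_RGB2HSV)
x,y,z=V[...,0],V[...,1],V[...,2]
reg=(abs(y)<55)&(x>-80)&(x<100)&(z>70)&(z<170)
H,S,Vv=hsv[...,0],hsv[...,1],hsv[...,2]
wood=reg&(H>8)&(H<28)&(S>70)
green=reg&(H>60)&(H<95)&(S>80); grey=reg&(S<45)
for n,m in(("wood",wood),("green",green),("grey",grey)):
    print(n,m.sum())
    for z0 in range(72,150,6):
        k=m&(z>=z0)&(z<z0+6)
        if k.sum()>3: print(z0,k.sum(),"x",np.percentile(x[k],[2,20,50,80,98]).round(),"y",np.percentile(y[k],[2,50,98]).round())
cv2.imwrite("pics/s7.png",cv2.resize(c["image"][170:270,250:380,::-1],None,fx=6,fy=6,interpolation=3))
E
```

```text
wood 641
96 6 x [ 9. 10. 11. 13. 17.] y [-34. -33. -30.]
102 11 x [ 3.  7. 11. 15. 22.] y [-34. -31. -29.]
108 34 x [-15. -13.  -8.   4.  16.] y [-38. -31.  19.]
114 74 x [-14. -13. -10.  -7.   7.] y [-34. -11.  26.]
120 72 x [-11.  -9.  -6.  -4.   7.] y [-33.  -6.  27.]
126 68 x [-7. -6. -3. -1.  8.] y [-34.  -6.  26.]
132 70 x [-5. -2.  1.  3. 10.] y [-33.  -5.  31.]
138 65 x [-1.  2.  4.  6.  9.] y [-32.  -5.  26.]
144 59 x [ 3.  5.  7.  9. 11.] y [-32.  -4.  28.]
green 0
grey 723
72 87 x [-77. -64.  25.  43.  46.] y [-42. -30.  -8.]
78 36 x [-78.  -8.  42.  44.  46.] y [-45. -30. -14.]
84 37 x [-65. -51.  40.  43.  46.] y [-42. -35. -16.]
90 22 x [-14. -11.  42.  45.  46.] y [-44. -38. -21.]
96 42 x [-64. -55.  16.  43.  50.] y [-44. -31.   8.]
102 263 x [-48. -34. -16.  53.  81.] y [-42. -17.  36.]
108 11 x [-78. -42. -12.  26.  43.] y [-34. -15.  39.]
114 7 x [ 7. 11. 16. 25. 28.] y [-42. -39. -37.]
120 17 x [11. 12. 15. 19. 27.] y [-45. -41. -33.]
126 17 x [10. 11. 14. 21. 27.] y [-45. -43. -36.]
132 17 x [10. 11. 12. 20. 27.] y [-46. -41. -36.]
138 19 x [10. 11. 13. 19. 25.] y [-46. -41.  13.]
144 25 x [ 9. 11. 13. 22. 43.] y [-44. -40.  40.]
```

The bearer's foot caught on the moving jaw and the bearer tilted about 28° in the grip. I'll lift it out and measure.

Call:
apply_moves(plan=[0, 0, -10, 0, 0, 0, -20, 0, 0, 0, -20, 0, 0, 0, -15, 0, 0, 0, 0, 0, 0, 0, 0, 0])

```text
time_s: 22.8
ee_pos: [0.6122, 0.1779, 0.1729]
eef_rot: [-3.141, 0.001, 0.414]
force: [0.1, 0.4, -1.5]
grip_width: 0.0596
grip_force: 20.0
```

```bash
cat > bl.py <<'E'
from vf import *
o=monitor.get_obs(); t=o["ee_pos"]*1e3; tv=(t[:2]-C)@Rm.T; print("tcp",t.round(1),"vise",tv.round(1),o["force"].round(1))
c=camera("scene"); V=vise(c); hsv=cv2.cvtColor(c["image"],cv2.COLOR_RGB2HSV)
x,y,z=V[...,0]-tv[0],V[...,1]-tv[1],V[...,2]-t[2]-18.8   # relative to grasp point
H,S=hsv[...,0],hsv[...,1]
wood=(abs(y)<36)&(abs(x)<60)&(abs(z)<75)&(H>8)&(H<28)&(S>70)
print(wood.sum())
for z0 in range(-66,40,6):
    k=wood&(z>=z0)&(z<z0+6)&(y>-27)
    if k.sum()>3: print(z0+3,k.sum(),"x",np.percentile(x[k],[5,20,50,80,98]).round(1),"y",np.percentile(y[k],[2,50,98]).round())
E
python3 bl.py; python3 - <<'E'
from vf import *
c=dict(np.load("top0.npz")); V=vise(c)
for y0 in (-35,-15,15,35):
  for x0 in range(-32,92,4):
    k=(abs(V[...,1]-y0)<8)&(abs(V[...,0]-x0)<2)
    if k.sum()>1: print((x0,int(np.median(V[...,2][k]))),end=" ")
  print()
E
```

```text
tcp [612.2 177.9 172.9] vise [16.1 -0.2] [ 0.1  0.4 -1.5]
713
-33 9 x [-13.5 -12.1  -9.8  -8.4  -7. ] y [-16.   8.  23.]
-27 17 x [-23.7 -22.9 -20.1 -16.6 -15.4] y [-23.   1.  28.]
-21 26 x [-33.8 -32.6 -30.8 -28.  -25.2] y [-25.  -0.  27.]
-15 61 x [-33.3 -32.2 -30.2 -27.8 -26. ] y [-25.  -0.  26.]
-9 48 x [-29.9 -28.2 -26.5 -24.9 -23.1] y [-27.  -1.  27.]
-3 60 x [-27.7 -25.8 -23.5 -21.9 -18.6] y [-26.  -2.  28.]
3 58 x [-22.7 -21.3 -19.6 -17.5 -15.5] y [-24.   2.  27.]
9 53 x [-19.7 -17.3 -15.6 -13.9  -9. ] y [-24.   4.  33.]
15 57 x [-17.8 -14.7 -12.9 -11.4  -8.7] y [-26.  -3.  27.]
21 69 x [-11.6  -9.8  -8.   -5.   17.3] y [-25.   6.  28.]
27 55 x [-8.6 -6.9 -4.3  0.3 14.4] y [-24.   8.  29.]
33 50 x [-6.6 -3.7 -0.8  1.9  8.8] y [-23.  10.  30.]
39 16 x [-2.  -0.2  1.6  4.7  8.4] y [-21.  23.  32.]
(-32, 105) (-28, 105) (-24, 105) (-20, 103) (-16, 104) (-12, 103) (-8, 107) (-4, 104) (4, 74) (8, 71) (12, 70) (16, 64) (20, 71) (24, 70) (28, 59) (32, 65) (36, 66) (40, 80) (44, 99) (48, 103) (52, 104) (56, 105) (60, 105) (64, 105) (68, 105) (72, 104) (76, 104) (80, 104) (84, 105) (8
[... 183 characters left out ...]
 (48, 105) (52, 104) (56, 105) (60, 105) (64, 105) (68, 105) (72, 105) (76, 105) (80, 106) (84, 106) (88, 104) 
(-32, 105) (-28, 105) (-24, 105) (-20, 104) (-16, 105) (-12, 104) (-8, 106) (-4, 105) (4, 73) (8, 70) (12, 69) (16, 69) (20, 69) (24, 70) (28, 69) (32, 69) (36, 69) (40, 84) (44, 102) (48, 104) (52, 104) (56, 105) (60, 106) (64, 106) (68, 107) (72, 105) (76, 104) (80, 105) (84, 104) (88, 104) 
(-32, 103) (-28, 106) (-24, 105) (-20, 104) (-16, 104) (-12, 105) (-8, 107) (-4, 106) (4, 74) (8, 71) (12, 71) (16, 70) (20, 70) (24, 70) (28, 72) (32, 70) (36, 71) (40, 87) (44, 103) (48, 105) (52, 105) (56, 104) (60, 105) (64, 104) (68, 105) (72, 105) (76, 105) (80, 104) (84, 104) (88, 102)
```

The bearer is tilted 32° and has slid so that the pads hold its middle. From the contact, the gap between the jaws is centred at about x = 20.5 in my frame, a few mm further than I had assumed. I'll right the bearer on the fixed jaw's flat top nearby, using low grip and friction.

Call:
apply_moves(plan=[7, 0, 0, 0, 14, 0, 0, 0, 14, 0, 0, 0, 14, 0, 0, 0, 14, 0, 0, 0, 8, 0, 0, 0, 0, 0, 10, 0, 0, 0, 15, 0, 0, 0, 10, 0, 0, 0, 4, 0, 0, 0, 0, 0])

```text
time_s: 23.95
ee_pos: [0.677, 0.2064, 0.1336]
eef_rot: [-3.141, 0.001, 0.414]
force: [0.3, 0.6, -1.3]
grip_width: 0.06
grip_force: 20.0
```

Call:
apply_moves(plan=[0, 0, 2, 0, 0, 0, 2, 0, 0, 0, 0, 0], squeeze=5)

```text
time_s: 24.25
ee_pos: [0.6775, 0.2065, 0.1306]
eef_rot: [3.142, -0.0, 0.414]
force: [-0.2, 0.3, -1.0]
grip_width: 0.0599
grip_force: 5.0
```

Call:
apply_moves(plan=[0, 0, 1.5, 0, 0, 0, 1.5, 0, 0, 0, 0, 0])

```text
time_s: 24.55
ee_pos: [0.6774, 0.2065, 0.1273]
eef_rot: [-3.142, 0.0, 0.414]
force: [0.5, 0.1, -1.2]
grip_width: 0.06
grip_force: 5.0
```

Call:
apply_moves(plan=[0, 0, 1.5, 0, 0, 0, 1.5, 0, 0, 0, 0, 0])

```text
time_s: 24.85
ee_pos: [0.6775, 0.2065, 0.1247]
eef_rot: [3.142, -0.0, 0.414]
force: [0.8, 0.6, -1.2]
grip_width: 0.0599
grip_force: 5.0
```

```bash
python3 bl.py
```

```text
tcp [677.5 206.5 124.7] vise [87.4 -0.2] [ 0.8  0.6 -1.2]
637
-39 4 x [-5.2 -5.1 -4.9 -3.6 -2. ] y [-24.  15.  21.]
-33 12 x [-15.1 -14.2 -11.2  -8.7  -5.4] y [-25.  -1.  28.]
-27 15 x [-24.1 -22.1 -19.2 -17.8  -6.3] y [-27.  -7.  22.]
-21 18 x [-32.8 -32.3 -31.3 -27.9 -22.9] y [-24.  -0.  19.]
-15 53 x [-34.1 -32.3 -30.5 -28.8 -26.2] y [-26.  -1.  27.]
-9 50 x [-32.2 -30.1 -26.6 -24.5 -21.1] y [-26.   2.  28.]
-3 52 x [-29.  -26.4 -23.5 -21.5 -18.6] y [-26.   1.  27.]
3 49 x [-24.  -22.6 -20.2 -17.6 -14.4] y [-26.  -1.  29.]
9 53 x [-20.8 -19.7 -16.5 -14.9 -11.3] y [-26.   1.  27.]
15 58 x [-17.8 -15.9 -13.2 -10.5  -8.1] y [-27.  -0.  28.]
21 60 x [-14.2 -12.7  -9.   -5.5  19.3] y [-26.   7.  30.]
27 48 x [-10.1  -7.7  -6.2  -1.3  12.5] y [-26.   8.  29.]
33 47 x [-6.9 -5.  -2.7  0.4  7.2] y [-24.  11.  31.]
39 7 x [-2.4 -2.3 -0.4  0.7  6.8] y [-21.  11.  33.]
```

Call:
apply_moves(plan=[0, 0, 1.5, 0, 0, 0, 1.5, 0, 0, 0, 0, 0])

```text
time_s: 25.2
ee_pos: [0.6781, 0.2068, 0.1229]
eef_rot: [3.141, -0.003, 0.414]
force: [0.6, 0.2, 5.5]
grip_width: 0.06
grip_force: 5.0
```

Call:
apply_moves(plan=[-2, 0, 1, 0, -2, 0, 0.5, 0, 0, 0, 0, 0])

```text
time_s: 25.5
ee_pos: [0.6743, 0.2051, 0.1212]
eef_rot: [3.141, -0.003, 0.414]
force: [0.8, 0.2, 4.9]
grip_width: 0.06
grip_force: 5.0
```

Call:
apply_moves(plan=[-3, 0, 0.3, 0, -3, 0, 0.5, 0, -3, 0, 0.7, 0, -3, 0, 1, 0, -3, 0, 1.2, 0, 0, 0, 0, 0])

```text
time_s: 26.1
ee_pos: [0.6595, 0.1986, 0.1161]
eef_rot: [-3.141, 0.001, 0.414]
force: [-0.9, -0.4, 3.0]
grip_width: 0.0601
grip_force: 5.0
```

```bash
python3 bl.py
```

```text
tcp [659.5 198.6 116.1] vise [67.7 -0.2] [-0.9 -0.4  3. ]
577
-27 5 x [ 0.7  0.9  2.8  5.2 13.4] y [-25.   6.  29.]
-21 20 x [-19.6 -17.  -16.  -14.3 -13.4] y [-22.  -0.  21.]
-15 46 x [-18.9 -17.9 -16.4 -13.7 -12.5] y [-26.   1.  27.]
-9 44 x [-19.7 -16.9 -14.7 -12.8 -10.4] y [-26.  -2.  26.]
-3 48 x [-17.2 -14.4 -13.  -11.6  -7.5] y [-26.   0.  27.]
3 46 x [-15.7 -14.5 -12.2 -10.3  -7.8] y [-26.   0.  26.]
9 43 x [-14.2 -13.  -11.3  -9.5  -5.8] y [-25.   3.  26.]
15 51 x [-14.4 -12.2 -10.1  -8.   -5.3] y [-24.   2.  30.]
21 48 x [-11.3 -10.   -8.6  -6.7  -4.5] y [-25.   3.  29.]
27 55 x [-9.5 -8.1 -5.8 -3.8 14.6] y [-25.   2.  28.]
33 52 x [-7.8 -6.4 -3.7  8.3 24.7] y [-25.   9.  30.]
39 49 x [-6.5 -5.7 -3.6  7.1 23.1] y [-24.  10.  30.]
```

Call:
apply_moves(plan=[-2, 0, 1, 0, -2, 0, 1, 0, -1, 0, 1, 0, 0, 0, 0, 0])

```text
time_s: 26.55
ee_pos: [0.6553, 0.1968, 0.1132]
eef_rot: [-3.142, 0.0, 0.414]
force: [-0.9, -0.6, 2.8]
grip_width: 0.06
grip_force: 5.0
```

```bash
python3 bl.py
```

```text
tcp [655.3 196.8 113.2] vise [63.1 -0.2] [-0.9 -0.6  2.8]
574
-21 19 x [-15.7 -13.2 -12.6 -11.1 -10.4] y [-22.   4.  24.]
-15 41 x [-15.7 -14.9 -12.9 -11.5  -8.2] y [-24.   1.  28.]
-9 44 x [-16.  -13.8 -12.5 -10.5  -8.3] y [-25.   3.  27.]
-3 44 x [-15.  -13.5 -10.8  -9.1  -7.1] y [-25.  -1.  26.]
3 46 x [-14.3 -12.  -10.3  -8.5  -7.1] y [-26.   3.  27.]
9 46 x [-13.1 -11.1  -9.5  -8.3  -5.6] y [-26.   0.  26.]
15 41 x [-11.5 -10.4  -8.6  -7.5  -4. ] y [-22.   1.  29.]
21 48 x [-10.5  -9.5  -7.7  -6.1  -4.6] y [-23.   3.  29.]
27 54 x [-11.2  -9.6  -6.9  -4.9  14.5] y [-26.   5.  27.]
33 51 x [-9.3 -7.6 -5.7 -0.5 19.8] y [-27.  10.  27.]
39 60 x [-7.3 -6.5 -2.8 16.  28. ] y [-25.  10.  26.]
```

Call:
apply_moves(plan=[0, 0, 0, 0, 0, 0, 0, 0, 0, 0, 0, 0, 0, 0, 0, 0, 0, 0, -10, 0, 0, 0, -11, 0, 0, 0, 0, 0], hand=1)

```text
time_s: 27.3
ee_pos: [0.6564, 0.1971, 0.1371]
eef_rot: [3.141, -0.004, 0.414]
force: [0.6, -0.7, -0.3]
grip_width: 0.094
grip_force: 0.0
```

```bash
python3 bl.py
```

```text
tcp [656.4 197.1 137.1] vise [64.2 -0.4] [ 0.6 -0.7 -0.3]
743
-45 40 x [-16.8 -16.  -14.3 -13.1  -5.7] y [-26.  -1.  27.]
-39 46 x [-17.2 -16.1 -14.6 -12.6   1.5] y [-27.  -2.  25.]
-33 41 x [-16.9 -16.4 -15.2 -13.7  -9. ] y [-24.   0.  26.]
-27 41 x [-18.1 -16.5 -15.5 -13.4  -7.3] y [-26.  -0.  27.]
-21 47 x [-17.5 -16.3 -14.8 -12.3   7.2] y [-27.  -2.  28.]
-15 42 x [-18.  -16.6 -15.1 -13.6  -8.4] y [-26.   0.  29.]
-9 44 x [-18.4 -16.4 -15.2 -13.5   4.9] y [-26.  -0.  28.]
-3 47 x [-18.1 -17.  -15.4 -12.4  11.5] y [-27.  -4.  27.]
3 50 x [-18.  -16.5 -14.6  -7.1   4.2] y [-26.   7.  26.]
9 52 x [-18.2 -16.5 -14.6  -1.5  17.4] y [-27.   9.  27.]
15 93 x [-17.2 -13.4  -3.2   9.4  16.4] y [-27.   8.  26.]
```

It's standing upright on the fixed jaw, about 3 mm ahead of the tool. I'll centre on it and regrip.

Call:
apply_moves(plan=[3, 0, 0, 0, 0, 0, 0, 0])

```text
time_s: 27.55
ee_pos: [0.6583, 0.1981, 0.1339]
eef_rot: [-3.141, 0.0, 0.414]
force: [0.2, 0.6, 0.3]
grip_width: 0.0941
grip_force: 0.0
```

Call:
apply_moves(plan=[0, 0, 0, 0, 0, 0, 0, 0, 0, 0, 0, 0, 0, 0, 0, 0, 0, 0, 0, 0, 0, 0, 0, 0, 0, 0, 0, 0], hand=-1, squeeze=30)

```text
time_s: 28.25
ee_pos: [0.6582, 0.198, 0.1343]
eef_rot: [-3.142, 0.0, 0.414]
force: [0.0, 0.4, -0.6]
grip_width: 0.0598
grip_force: 30.0
```

Call:
apply_moves(plan=[0, 0, -3, 0, 0, 0, -4, 0, 0, 0, -5, 0, -6, 0, 0, 0, -10, 0, 0, 0, -10, 0, 0, 0, -10, 0, 0, 0, -6, 0, 0, 0, -4, 0, 0, 0, 0, 0, 0, 0, 0, 0, 0, 0])

```text
time_s: 29.35
ee_pos: [0.6163, 0.1796, 0.1464]
eef_rot: [3.142, -0.0, 0.414]
force: [0.5, 0.4, -1.8]
grip_width: 0.0604
grip_force: 30.0
```

```bash
python3 bl.py
```

```text
tcp [616.3 179.6 146.4] vise [20.5 -0.2] [ 0.5  0.4 -1.8]
748
-45 29 x [-19.8 -17.9 -16.5 -14.6 -12.2] y [-22.   1.  27.]
-39 44 x [-20.5 -19.3 -18.1 -15.9 -14.7] y [-27.  -2.  23.]
-33 44 x [-19.6 -18.3 -17.2 -15.7 -14.3] y [-26.  -1.  25.]
-27 46 x [-19.1 -17.7 -16.4 -15.5 -14.1] y [-25.   0.  26.]
-21 41 x [-19.  -18.4 -17.2 -15.8 -13.7] y [-26.  -4.  25.]
-15 46 x [-19.3 -18.2 -17.2 -15.7 -13.6] y [-24.   1.  24.]
-9 42 x [-19.7 -18.5 -17.2 -15.4 -10.3] y [-22.   3.  35.]
-3 49 x [-19.7 -18.4 -17.3 -15.4 -13.8] y [-26.  -1.  26.]
3 52 x [-18.9 -18.1 -16.4 -13.7   1.2] y [-25.   3.  26.]
9 46 x [-20.3 -17.2 -16.1  -9.8  12.1] y [-26.   9.  26.]
15 61 x [-18.5 -17.5 -13.9   4.9  17.4] y [-25.   8.  28.]
21 64 x [-17.1 -11.7  -3.8   5.7  15.6] y [-25.  15.  31.]
27 5 x [4.2 4.6 7.2 8.  8.3] y [28. 29. 32.]
33 4 x [3.8 3.9 5.2 6.7 6.9] y [28. 28. 29.]
39 5 x [ 4.1  4.9  5.9 11.1 11.3] y [27. 30. 32.]
```

Call:
apply_moves(plan=[0, 0, 4, 0, 0, 0, 4, 0, 0, 0, 4, 0, 0, 0, 3, 0, 0, 0, 0, 0])

```text
time_s: 29.9
ee_pos: [0.6159, 0.1795, 0.1307]
eef_rot: [-3.141, 0.001, 0.414]
force: [-0.1, 0.6, -2.2]
grip_width: 0.0596
grip_force: 30.0
```

Call:
apply_moves(plan=[0, 0, 4, 0, 0, 0, 4, 0, 0, 0, 0, 0])

```text
time_s: 30.2
ee_pos: [0.6158, 0.1795, 0.1226]
eef_rot: [-3.141, 0.001, 0.414]
force: [0.3, -0.2, -1.8]
grip_width: 0.0597
grip_force: 30.0
```

The foot is between the jaws with no contact. I'll lower it to the bed.

Call:
apply_moves(plan=[0, 0, 5, 0, 0, 0, 5, 0, 0, 0, 4, 0, 0, 0, 2, 0, 0, 0, 0, 0])

```text
time_s: 30.7
ee_pos: [0.616, 0.1795, 0.107]
eef_rot: [-3.141, 0.001, 0.414]
force: [1.0, -0.1, -0.5]
grip_width: 0.0598
grip_force: 30.0
```

Call:
apply_moves(plan=[0, 0, 2, 0, 0, 0, 1, 0, 0, 0, 0, 0])

```text
time_s: 31.0
ee_pos: [0.6161, 0.1795, 0.1042]
eef_rot: [3.142, 0.0, 0.414]
force: [-1.1, -1.0, -1.4]
grip_width: 0.0594
grip_force: 30.0
```

Call:
apply_moves(plan=[0, 0, 1, 0, 0, 0, 0, 0])

```text
time_s: 31.2
ee_pos: [0.6161, 0.1795, 0.1033]
eef_rot: [3.142, 0.0, 0.414]
force: [-1.1, -0.6, -2.1]
grip_width: 0.0599
grip_force: 30.0
```

Call:
apply_moves(plan=[0, 0, 1, 0, 0, 0, 1, 0, 0, 0, 0, 0])

```text
time_s: 31.5
ee_pos: [0.6161, 0.1796, 0.1013]
eef_rot: [3.142, -0.0, 0.414]
force: [0.5, -0.7, -1.9]
grip_width: 0.0599
grip_force: 30.0
```

Call:
apply_moves(plan=[0, 0, 1, 0, 0, 0, 1, 0, 0, 0, 0, 0], squeeze=10)

```text
time_s: 31.8
ee_pos: [0.6166, 0.1798, 0.1011]
eef_rot: [3.141, -0.002, 0.414]
force: [-4.6, -1.6, 11.6]
grip_width: 0.0601
grip_force: 10.0
```

The bearer is seated on the bed at about z 73. I'll release it and go to the crank knob.

Call:
apply_moves(plan=[0, 0, 0, 0, 0, 0, 0, 0, 0, 0, 0, 0, 0, 0, -5, 0, 0, 0, -15, 0, 0, 0, -25, 0, 0, 0, -25, 0, 0, 0, 0, 0], hand=0.6)

```text
time_s: 32.6
ee_pos: [0.6176, 0.1799, 0.1745]
eef_rot: [3.14, -0.007, 0.414]
force: [0.5, 0.7, 0.9]
grip_width: 0.0753
grip_force: 0.0
```

Call:
apply_moves(plan=[-12, 1.5, 0, 0, -25, 2.5, 0, 0, -25, 2.5, 0, 0, -25, 2.5, 0, 0, -25, 3, 0, 0, -25, 3, 0, 0, -20, 2.5, 0, 0, -9.5, 1.5, 0, 0, 0, 0, 0, 0])

```text
time_s: 33.5
ee_pos: [0.4711, 0.0949, 0.1699]
eef_rot: [3.141, -0.001, 0.413]
force: [0.7, -0.6, -0.4]
grip_width: 0.0756
grip_force: 0.0
```

```bash
python3 - <<'E'
from vf import *
t=monitor.get_obs()["ee_pos"]*1e3; print(t,(t[:2]-C)@Rm.T)
c=camera("scene"); V=vise(c); hsv=cv2.cvtColor(c["image"],cv2.COLOR_RGB2HSV); x,y,z=[V[...,i] for i in range(3)]
H,S=hsv[...,0],hsv[...,1]
w=(abs(y)<40)&(x>-20)&(x<60)&(H>8)&(H<28)&(S>70)&(z>70)&(z<160)
for z0 in range(72,156,8):
    k=w&(z>=z0)&(z<z0+8)&(y>-26)
    if k.sum()>3: print(z0,k.sum(),np.percentile(x[k],[5,20,50,80,95]).round(1),np.percentile(y[k],[2,50,98]).round())
k=(hsv[...,2]<60)&(x<-110)&(x>-185)&(abs(y)<60)&(z>60)&(z<150); print("knob scene",k.sum(),[np.percentile(q[k],[5,50,95]).round(1) for q in(x,y,z)])
E
```

```text
[471.11095854  94.90940405 169.85101609] [-146.46376575  -19.46111054]
104 35 [1.6 2.4 3.4 5.6 6.6] [-23.   0.  25.]
112 51 [0.8 1.9 3.8 4.8 6. ] [-23.   3.  26.]
120 69 [ 1.3  2.3  3.7  7.3 18.1] [-24.   5.  25.]
128 68 [ 1.   2.8  5.2 19.2 32.6] [-25.   8.  25.]
136 85 [ 2.1  6.2 16.6 30.5 35. ] [-25.   9.  25.]Traceback (most recent call last):
  File "<stdin>", line 9, in <module>
    return _quantile_unchecked(
        a, q, axis, out, overwrite_input, method, keepdims, weights)
    return _ureduce(a,
                    func=_quantile_ureduce_func,
    ...<5 lines>...
                    overwrite_input=overwrite_input,
                    method=method)
    r = func(a, **kwargs)
    result = _quantile(arr,
                       quantiles=q,
    ...<2 lines>...
                       out=out,
                       weights=wgt)
    slices_having_nans = np.isnan(arr[-1, ...])
                                  ~~~^^^^^^^^^
IndexError: index -1 is out of bounds for axis 0 with size 0
```

The bearer stands upright between the jaws. I'll go down on the knob.

Call:
apply_moves(plan=[0, 0, 15, 0, 0, 0, 20, 0, 0, 0, 15, 0, 0, 0, 9, 0, 0, 0, 4, 0, 0, 0, 0, 0])

```text
time_s: 34.15
ee_pos: [0.4715, 0.0954, 0.1062]
eef_rot: [-3.141, 0.0, 0.414]
force: [0.1, 0.9, -0.1]
grip_width: 0.0753
grip_force: 0.0
```

Call:
apply_moves(plan=[0, 0, 0, 0, 0, 0, 0, 0, 0, 0, 0, 0, 0, 0, 0, 0, 0, 0, 0, 0, 0, 0, 0, 0, 0, 0, 0, 0, 0, 0, 0, 0], hand=-1, squeeze=15)

```text
time_s: 34.95
ee_pos: [0.4711, 0.0956, 0.1062]
eef_rot: [-3.141, 0.0, 0.414]
force: [-1.7, 4.0, -0.6]
grip_width: 0.0203
grip_force: 15.0
```

```bash
python3 - <<'E'
import numpy as np
def rows(a,b,n):
    th=np.linspace(a,b,n+1); p=np.c_[42*np.sin(th),-42*np.cos(th)].round(1); d=np.diff(p,axis=0).round(1)
    print(a,b,", ".join(f"0, {x:g}, {z:g}, 0" for x,z in d))
rows(.47,2.07,8); rows(2.07,3.67,8); rows(3.67,5.27,8); rows(5.27,7.07,9); rows(7.07,7.57,5); rows(7.57,7.97,5)
E
```

```text
0.47 2.07 0, 7.1, 4.5, 0, 0, 6, 5.8, 0, 0, 4.7, 6.9, 0, 0, 3.3, 7.8, 0, 0, 1.7, 8.2, 0, 0, 0, 8.4, 0, 0, -1.7, 8.2, 0, 0, -3.2, 7.7, 0
2.07 3.67 0, -4.8, 6.9, 0, 0, -6, 5.9, 0, 0, -7, 4.5, 0, 0, -7.8, 3.1, 0, 0, -8.3, 1.4, 0, 0, -8.4, -0.2, 0, 0, -8.1, -1.9, 0, 0, -7.7, -3.5, 0
3.67 5.27 0, -6.8, -5, 0, 0, -5.6, -6.1, 0, 0, -4.4, -7.2, 0, 0, -2.8, -7.9, 0, 0, -1.2, -8.3, 0, 0, 0.5, -8.4, 0, 0, 2.2, -8.1, 0, 0, 3.7, -7.5, 0
5.27 7.07 0, 5.1, -6.7, 0, 0, 6.3, -5.4, 0, 0, 7.3, -4.2, 0, 0, 8, -2.5, 0, 0, 8.3, -1, 0, 0, 8.4, 0.7, 0, 0, 8, 2.4, 0, 0, 7.5, 3.9, 0, 0, 6.4, 5.3, 0
7.07 7.57 0, 2.9, 3.2, 0, 0, 2.4, 3.3, 0, 0, 2.2, 3.7, 0, 0, 1.7, 3.8, 0, 0, 1.4, 3.9, 0
7.57 7.97 0, 0.8, 3.3, 0, 0, 0.6, 3.3, 0, 0, 0.3, 3.4, 0, 0, 0, 3.3, 0, 0, -0.3, 3.4, 0
```

Call:
apply_moves(plan=[0, 7.1, 4.5, 0, 0, 6, 5.8, 0, 0, 4.7, 6.9, 0, 0, 3.3, 7.8, 0, 0, 0, 0, 0])

```text
time_s: 35.45
ee_pos: [0.4796, 0.0764, 0.0804]
eef_rot: [-3.14, 0.0, 0.414]
force: [1.9, 7.5, -7.4]
grip_width: 0.0203
grip_force: 15.0
```

Call:
apply_moves(plan=[0, 1.7, 8.2, 0, 0, 0, 8.4, 0, 0, -1.7, 8.2, 0, 0, -3.2, 7.7, 0, 0, 0, 0, 0])

```text
time_s: 35.95
ee_pos: [0.4781, 0.0798, 0.0484]
eef_rot: [-3.14, 0.0, 0.414]
force: [-0.9, 9.5, -0.7]
grip_width: 0.0211
grip_force: 15.0
```

Call:
apply_moves(plan=[0, -5.8, 6.9, 0, 0, -6.7, 5.9, 0, 0, -7, 4.5, 0, 0, -7.8, 3.1, 0, 0, -8.3, 1.4, 0, 0, -8.4, -0.2, 0, 0, -8.1, -1.9, 0, 0, -7.7, -3.5, 0, 0, 0, 0, 0])

```text
time_s: 36.85
ee_pos: [0.4542, 0.1343, 0.0332]
eef_rot: [3.141, -0.0, 0.415]
force: [-2.9, -3.3, 9.5]
grip_width: 0.0206
grip_force: 15.0
```

Call:
apply_moves(plan=[0, -6.8, -5, 0, 0, -5.6, -6.1, 0, 0, -4.4, -7.2, 0, 0, -2.8, -7.9, 0, 0, -1.2, -8.3, 0, 0, 0.5, -8.4, 0, 0, 2.2, -8.1, 0, 0, 3.7, -7.5, 0, 0, 0, 0, 0])

```text
time_s: 37.75
ee_pos: [0.4486, 0.1465, 0.0911]
eef_rot: [3.141, 0.0, 0.414]
force: [2.4, -7.4, -0.9]
grip_width: 0.0205
grip_force: 15.0
```

Call:
apply_moves(plan=[0, 5.6, -6.7, 0, 0, 6.8, -5.4, 0, 0, 7.3, -4.2, 0, 0, 8, -2.5, 0, 0, 8.3, -1, 0, 0, 8.4, 0.7, 0, 0, 8, 2.4, 0, 0, 7.5, 3.9, 0, 0, 6.4, 5.3, 0, 0, 0, 0, 0])

```text
time_s: 38.75
ee_pos: [0.4754, 0.0857, 0.0983]
eef_rot: [-3.141, 0.0, 0.413]
force: [2.7, 2.5, -9.3]
grip_width: 0.0204
grip_force: 15.0
```

Call:
apply_moves(plan=[0, 2.9, 3.2, 0, 0, 2.4, 3.3, 0, 0, 0, 0, 0])

```text
time_s: 39.05
ee_pos: [0.4774, 0.0812, 0.0921]
eef_rot: [-3.141, 0.0, 0.414]
force: [-1.1, 4.7, -5.7]
grip_width: 0.0205
grip_force: 15.0
```

Call:
apply_moves(plan=[0, 2.2, 3.7, 0, 0, 1.7, 3.8, 0, 0, 1.2, 3.9, 0, 0, 0, 0, 0])

```text
time_s: 39.45
ee_pos: [0.4795, 0.0766, 0.0808]
eef_rot: [-3.141, 0.0, 0.414]
force: [0.3, 4.8, -3.6]
grip_width: 0.0209
grip_force: 15.0
```

Call:
apply_moves(plan=[0, 0.6, 3.3, 0, 0, 0.4, 3.3, 0, 0, 0, 0, 0])

```text
time_s: 39.75
ee_pos: [0.4801, 0.0754, 0.0746]
eef_rot: [-3.141, -0.0, 0.414]
force: [-2.7, 2.5, 1.3]
grip_width: 0.0204
grip_force: 15.0
```

Call:
apply_moves(plan=[0, 0, 0, 0, 0, 0.2, 3.3, 0, 0, -0.1, 3.3, 0, 0, 0, 0, 0], squeeze=45)

```text
time_s: 40.15
ee_pos: [0.4802, 0.0751, 0.0681]
eef_rot: [3.141, -0.0, 0.414]
force: [-2.9, 0.1, 5.2]
grip_width: 0.0195
grip_force: 45.0
```

Call:
apply_moves(plan=[0, -0.4, 3.3, 0, 0, -0.6, 3.3, 0, 0, 0, 0, 0])

```text
time_s: 40.45
ee_pos: [0.48, 0.0757, 0.0618]
eef_rot: [3.14, -0.001, 0.414]
force: [-4.7, -3.4, 10.2]
grip_width: 0.0197
grip_force: 45.0
```

Call:
apply_moves(plan=[0, -0.6, 3, 0])

```text
time_s: 40.55
ee_pos: [0.48, 0.0762, 0.0593]
eef_rot: [3.14, -0.001, 0.414]
force: [-6.7, -4.9, 18.2]
grip_width: 0.0198
grip_force: 45.0
```

Call:
apply_moves(plan=[0, -0.4, 1.5, 0])

```text
time_s: 40.65
ee_pos: [0.4798, 0.0765, 0.0577]
eef_rot: [3.14, -0.001, 0.414]
force: [-7.5, -5.7, 17.7]
grip_width: 0.0201
grip_force: 45.0
```

```bash
cat > chk.py <<'E'
from vf import *
c=camera("scene"); V=vise(c); hsv=cv2.cvtColor(c["image"],cv2.COLOR_RGB2HSV); x,y,z=[V[...,i] for i in range(3)]
H,S=hsv[...,0],hsv[...,1]
w=(abs(y)<40)&(x>-20)&(x<60)&(H>8)&(H<28)&(S>70)&(z>70)&(z<160)
for z0 in range(72,156,8):
    k=w&(z>=z0)&(z<z0+8)&(y>-26)
    if k.sum()>3: print(z0,k.sum(),np.percentile(x[k],[5,20,50,80,95]).round(1),np.percentile(y[k],[2,50,98]).round())
E
python3 chk.py
```

```text
136 25 [23.9 27.7 33.5 37.6 39.5] [-26. -12.  26.]
```

The force has climbed to 18 N, so the vise is tight. I'll let go and withdraw.

Call:
apply_moves(plan=[0, 0, 0, 0, 0, 0, 0, 0, 0, 0, 0, 0, 0, 0, 0, 0, 0, 0, -10, 0, 0, 0, -25, 0, 0, 0, -30, 0, 0, 0, -30, 0, 0, 0, -30, 0, 0, 0, -20, 0, 0, 20, 0, 0, 0, 30, 0, 0, 0, 30, 0, 0, 0, 30, 0, 0, 0, 30, 0, 0, 0, 20, 0, 0, 0, 0, 0, 0, 0, 0, 0, 0], hand=0.3)

```text
time_s: 42.5
ee_pos: [0.5433, -0.0689, 0.2018]
eef_rot: [-3.141, -0.0, 0.413]
force: [-0.9, -0.2, -0.7]
grip_width: 0.0609
grip_force: 0.0
```

```bash
python3 chk.py; python3 - <<'E'
from vf import *
c=camera("top"); V=vise(c); 
for y0 in (-25,0,25):
  for x0 in range(-20,70,4):
    k=(abs(V[...,1]-y0)<6)&(abs(V[...,0]-x0)<2)
    if k.sum()>1: print((x0,int(np.median(V[...,2][k]))),end=" ")
  print()
z=V[...,2]; m=((z>127)&(abs(V[...,0]-25)<45)&(abs(V[...,1])<45)); P=V[m][:,:2]; print(m.sum(),cv2.minAreaRect(P.astype(np.float32)))
cv2.imwrite("pics/f.png",np.vstack([cv2.resize(q,None,fx=4,fy=4,interpolation=3) for q in (c["image"][155:295,170:330,::-1],)]))
E
```

```text
104 6 [4.1 5.3 7.6 9.1 9.3] [-22. -14.  23.]
112 58 [3.8 4.9 6.3 7.9 9.9] [-22.   2.  29.]
120 71 [ 3.8  5.4  7.7 10.7 22.6] [-25.   6.  27.]
128 63 [ 4.2  5.9  8.2 20.5 32.4] [-24.   8.  26.]
136 69 [ 5.5  8.  15.9 31.9 38.8] [-22.  14.  28.]
(-20, 105) (-16, 105) (-12, 105) (-8, 104) (-4, 105) (0, 105) (4, 115) (8, 131) (12, 137) (16, 138) (20, 137) (24, 137) (28, 138) (32, 137) (36, 138) (40, 138) (52, 106) (56, 105) (60, 105) (64, 105) (68, 105) 
(-20, 105) (-16, 106) (-12, 105) (-8, 105) (-4, 105) (0, 105) (4, 110) (8, 122) (12, 123) (16, 124) (20, 125) (24, 123) (28, 124) (32, 124) (36, 125) (40, 124) (48, 104) (52, 105) (56, 105) (60, 105) (64, 105) (68, 105) 
(-20, 105) (-16, 104) (-12, 106) (-8, 104) (-4, 105) (0, 104) (4, 111) (8, 136) (12, 139) (16, 138) (20, 137) (24, 138) (28, 137) (32, 138) (36, 138) (40, 137) (56, 105) (60, 104) (64, 105) (68, 105) 
485 ((23.697420120239258, -1.0939311981201172), (37.81748580932617, 59.8345947265625), 0.3714096248149872)
```

View pics/f.png

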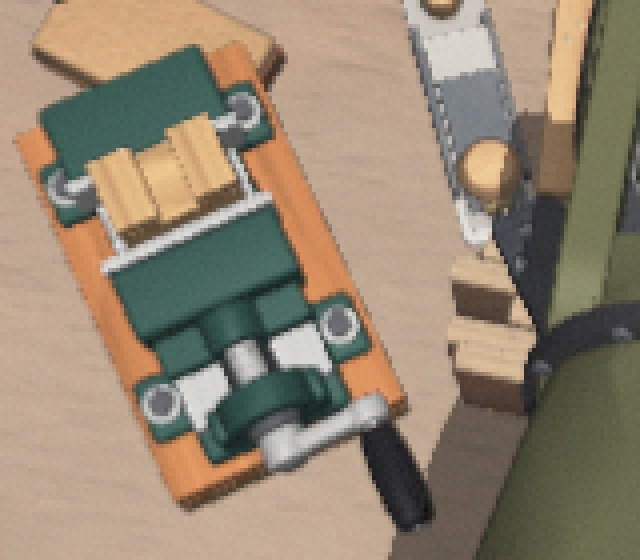

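The last view shows the bearer slot up at about (165,180). It sits square and centred against the fixed jaw, with the moving jaw up against it. The knob at about (400,480) is free and the arm is clear.

```bash
python3 -c "
from station import ctrl
print(ctrl.hand_in())"
```

```text
the job is handed in; nothing more can be done
None
```

The job is handed in at about 43 s of the 72 s allowed: the bearer stands slot up on the vise bed, square and about midway along the jaws, clamped tight (about 18 N at the knob), with the robot clear; on the first try its foot caught the moving jaw with about 20 N, so I righted it on the fixed jaw's top and seated it again; I didn't move the other tools.

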